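# Third hand for the gland nut: spindle in, valve body held on the sprung stop

### The arm

A 6-joint arm with a two-finger parallel gripper is mounted at the origin on the work surface. World frame = base frame: x ahead of the robot, y to its left, z up, the work surface at z = 0. Lengths are in m, angles in rad, forces in N, time in s.
With the tool pointing down it reaches from about 0.425 to 0.95 m from the base axis. Payload 3.5 kg.
Tool frame: the origin (TCP) lies at the very end of the fingers, on their centre line; the grasp point (between the pads) lies 19 mm behind it (grip_depth is the distance from the TCP to the grasp point, in m); x points along the fingers, z is the direction in which the jaws open and shut, and the axes are right-handed (so a half turn about x gives the same grasp; the last joint's range is limited). The gripper opens to 85 mm and grips with 20 to 120 N. Pads are 22 mm wide; open, the fingers measure 114 mm over their backs; the gripper's body (76 mm by 85 mm) begins 54 mm behind the grasp point. The pads swing forward as they close: fully open they stand 13 mm farther back than shut.
Start: joints at [-1.317, 0.286, 1.577, -0, 1.279, -0.15], TCP at [0.265, -0.621, 0.207] pointing down, gripper open.
Joint ranges: [-2.77, 2.77], [-0.9, 2.22], [0.21, 2.48], [-1.53, 4.67], [0.24, 2.81], [-2.84, 2.84]. Speed limits (rad/s): [2.79, 2.79, 3.14, 3.14, 3.14, 3.14].

### API

Orientations are given as a unit quaternion [x, y, z, w].
In Python, from plant import get_state, read_camera, calibration, sign_off, recognise, grip_depth gives the robot as it stands. The module is installed in compiled form; this text tells all that it offers.
- The arm moves only by the tool servo_tool, never from a script. Its argument "deltas" is a list that holds one entry, the list of rows, each a list of 4 numbers: the shift along the world's x, y, z scaled (see below), then the turn about the world's z scaled (see below). In form: [[[tx, ty, tz, spin], ...]]. A call has exactly 5 rows; each row is the pose to reach, as a shift and turn from the pose commanded when the call began; what a row does not reach only later rows make up. The controller multiplies each number of a shift by 10 cm and each number of a turn by 90 degrees. A row lasts 1/10 s, in which the tool goes at most 50 mm and 8.59 degrees, less where a joint would pass 70% of its speed; a pose out of reach is approached as far as the arm can. A call with a number of a shift or a turn outside -1 to 1 is refused whole. A call with a gripper value outside its range is refused whole. "claw" is the gripper's target within -1 to 1 (fully open at 1, half-way at 0, shut at -1), set as the call begins (left out, the last holds). The fingers move at their own pace and stop on an object; "force" is the grip in N (left out, the last holds). Time passes only in rows, so rows that repeat a pose let the fingers close, or fill a call up. It gives the time, the measured TCP pose, the force and the opening at its end, in the units of the state.
- get_state(): the state, without advancing time (a new reading comes with each control period).
- read_camera(name): name is "scene" or "top"; returns the picture (420x560x3 uint8, blue, green, red); there is no depth.
- calibration(name): a dict with "intrinsics" (3x3 intrinsics, pixels), "dist" ([k1, k2, p1, p2, k3] as OpenCV has them; the pictures are not rectified), "R" (3x3) and "t" (3): a world point X has camera coordinates R X + t. Camera axes: x right, y down, z forward; pixel columns grow to the right and rows downward; lengths in m; the calibration is good to about 2 mm. A picture is of the moment at which its call begins. calibration takes no time and is no camera call.
- sign_off(): hands the job in, once; it reports no verdict.
Trained networks look in the newest picture that a camera, given by its name, has taken for a name from the list of things; names that differ only in an ending like _2 or _b are one class to them, and where a whole thing is asked for, a point or a joint stands for the part that bears it (a point fixed in the world has none). Each returns a list of dicts, best first, with "p" (0 to 1); they miss things now and then, are a little off and sometimes report something else, mostly with a low value. They report only what shows in the picture. A call takes as long as a camera call. They do not tell look-alikes from the thing itself.
- recognise(camera, query): "at" ([x, y, z] in m, in world coordinates, good to about 4 mm: the middle of the surface that is visible of it).
The state is a dict: "time": time; "qpos": joint angles; "dq": joint speeds; "joint_efforts": joint torques, N m; "eef_pos": TCP position; "tcp_rot": TCP orientation; "contact_force": force on the tool from outside, world axes, zero at the start; "wrist_torque": the same for the moment, N m; "opening": opening from 0.0 (shut) to 1.0 (fully open).
Only numpy, scipy, OpenCV 4.12 (cv2) and the standard library are available. Lean on these libraries where they do the work, as an engineer would, in place of code of your own. Each camera call takes 0.05 s, during which the arm holds its last target. There are 200 camera calls.

### The job

Take the taller of the two brass spindles from the wooden rack and stand it in the bore of the aluminium valve body, fully home on its collar, and let go of it. Then, with the valve body flat on the counter, press one of its small end faces squarely and centrally against the pad of the sprung bench stop, steadily, with the pad's pointer about midway between the two ribs on the stop's housing (about 9 N), never driving the pad back to its limit. Finish holding it there, still pressing, so that I can do up the gland nut; leave everything else where it is.

Things in the scene. Friction and masses are not known exactly. Their poses are not given: they have to be found in the camera images.
- spindle: the taller brass spindle, 64 mm tall: a 14 mm diameter foot 30 mm long with a chamfered end, a 22 mm diameter collar 4 mm thick (30 to 34 mm above the foot end), then a 12 mm diameter round stem 30 mm long. Origin at the centre of the foot's lower end, z up along the stem; about 70 g. Starts in one of the two outer holes of the rack, its collar resting on the rack's top, so the top 34 mm stand clear.
- short_spindle: the shorter spindle, not wanted: the same foot and collar but a stem of only 14 mm (48 mm tall). Origin at the centre of the foot's lower end. In the other outer hole of the rack; the middle hole is empty.
- rack: fixed wooden block 44 x 150 x 36 mm high, three holes 32 mm deep and 50 mm apart in a row along its y axis. Origin at the centre of its underside.
- valve: loose aluminium valve body, a rectangular block 90 (its x) x 50 (its y) x 44 mm high, about 0.5 kg, lying flat on the counter. Origin at the centre of its underside. Its x axis runs towards the end that has the bore; the bore is off-centre, 22 mm along +x. Its starting x axis points roughly at the stop. The end faces are its two 50 x 44 mm faces.
- bore (a point): centre of the mouth of the bore in the valve body's top, 44 mm above the counter, at x = +22 mm of the valve body; it is 15.5 mm in diameter, 32 mm deep, chamfered. A spindle that is home rests with its collar on the top, its foot end 14 mm above the valve body's underside.
- stop: sprung bench stop, bolted to the counter: a grey housing 90 mm wide and 46 mm high with a steel pad in front on two guide rods. Its x axis is the direction in which one presses; its origin, at counter height, lies below the middle of the pad's face at rest. The housing's front is 47 mm behind that. Two pairs of 7 mm high steel ribs lie across the housing's top at x = 65 and 87 mm.
- pad_face (a point): centre of the pad's front face, 22 mm above the counter; the pad is 60 mm wide and reaches from 2 to 42 mm above the counter, with a 10 mm long arm on top, 12 mm wide, reaching 52 mm above the counter, from which a strip runs back over the housing and carries an upright dark pointer, 58 mm behind the pad's face (58 mm at rest in the stop's x).
- pad (a joint): how far the pad is pushed in (m): 0 at rest, mechanical limit 0.035. The spring gives 500 N per metre from zero, e.g. 9 N at 0.018, where the pointer is midway between the ribs. When released the spring pushes the pad out again.
- wrench: steel wrench, 160 mm long, lying on the counter between the robot and the valve body, to be left alone. Origin at its middle, underside.
- cap: yellow safety cap, 38 mm in diameter, 27 mm high, on the counter beyond the valve body, to be left alone. Origin at its underside.
- spring_a: brass coil spring 25 mm in diameter, 34 mm high, standing in the half-open drawer; leave alone. Origin at its underside.
- spring_b: a second such spring in the drawer; leave alone.
- spring_c: a third such spring, standing on the counter beyond the rack; leave alone.
- diaphragm: red rubber diaphragm disc, 48 mm in diameter, in the drawer; leave alone. Origin at its underside.
- gauge: chrome gauge, 48 mm in diameter, 22 mm high, in the drawer; leave alone. Origin at its underside.
Mind the look-alikes: they are no part of the job. Of the things like the valve, leave any that is blue or green; of the rest the smaller one is meant.

How it is judged:
On the way:
1. the tall spindle stands fully home in the valve body's bore, let go of, before the pad is pressed (horizontal distance between spindle and bore below 0.004 m and z of spindle in the frame of valve between 0.01 and 0.017 m and angle between spindle's own z axis and vertical below 0.14 rad and contact force between the fingers and spindle below 0.1 N and value of joint pad below 0.004 m), for 0.2 s.
At the end, for the whole second after the job is handed in: Tall spindle home in the bore (4 mm, tilt under 0.14 rad, foot 10-17 mm above the underside); valve body flat (5 mm, 0.06 rad), within 15 mm and 0.14 rad of centred and square on the stop, held at rest by the robot with the pad 11.5 to 24.5 mm in at 5 to 13 N (horizontal distance between spindle and bore below 0.004 m and z of spindle in the frame of valve between 0.01 and 0.017 m and angle between spindle's own z axis and vertical below 0.14 rad and height (world z) of valve below 0.005 m and angle between valve's own z axis and vertical below 0.06 rad and y of valve in the frame of stop between -0.015 and 0.015 m and angle between the x axis of valve and the x axis of stop, either way round below 0.14 rad and value of joint pad between 0.0115 and 0.0245 m and contact force between valve and stop between 5 and 13 N and linear speed of valve below 0.01 m/s and contact force between any of the fingers, the arm and valve above 1 N); the arm keeps its last pose, push and grip.
It fails at once if the pad is driven back to its limit (over 32 mm) (value of joint pad above 0.032 m).
It fails at once if a bystander (short spindle, wrench, cap, springs, disc, gauge) is moved by more than 30 mm (distance of any of short_spindle, wrench, cap, spring_a, spring_b, spring_c, diaphragm, gauge from where it was at the start of the episode above 0.03 m).
It also fails if it takes over 64 s, if anything falls off the work surface, if the arm or the gripper's body presses on something with over 40 N, if the wrist force passes 120 N, or if a joint passes its speed limit or range.

## Working session

There is one attempt and no reset: what is moved stays moved. The work goes in short steps, Python scripts to look and compute and a tool call to move; the robot and the scene stay as the last step left them, time stands still between calls to the robot, and variables do not carry over. Pictures are saved under pics/ and viewed, about 8 in all and at most 12, crops included, and the job is handed in when it is done.

Besides the shell and the picture viewer there is one more tool, called by a JSON object that holds its "api" and its "payload", one argument or row to a line. servo_tool: Moves the arm, as the interface text tells. Its arguments: {"type":"object","properties":{"deltas":{"type":"array"},"claw":{"type":"number"},"force":{"type":"number"}},"required":["deltas"]}

```bash
mkdir -p pics; ls; cat > h.py <<'E'
import numpy as np, cv2
from plant import *
def ray(cam,u,v,z):
    c=calibration(cam);K=np.array(c["intrinsics"]);R=np.array(c["R"]);t=np.array(c["t"])
    p=cv2.undistortPoints(np.array([[[u,v]]],float),K,np.array(c["dist"]))[0,0]
    d=R.T@np.array([p[0],p[1],1]);o=-R.T@t
    return o+d*(z-o[2])/d[2]
def proj(cam,X):
    c=calibration(cam)
    return cv2.projectPoints(np.array(X,float).reshape(-1,1,3),cv2.Rodrigues(np.array(c["R"]))[0],np.array(c["t"]),np.array(c["intrinsics"]),np.array(c["dist"]))[0][:,0]
E
python3 - <<'E'
from h import *
for n in("scene","top"): cv2.imwrite(f"pics/{n}0.png",read_camera(n))
for n in("scene","top"):
  for q in["spindle","short_spindle","rack","valve","bore","stop","pad_face","wrench","cap","spring_a"]:
    r=recognise(n,q); print(n,q,[(np.round(d["at"],3).tolist(),round(d["p"],2)) for d in r[:4]])
s=get_state();print(s);print(grip_depth)
E
```

```text
pics
scene spindle [([0.79, 0.053, 0.016], 0.54), ([0.511, 0.243, 0.052], 0.46)]
scene short_spindle [([0.537, 0.146, 0.042], 0.56)]
scene rack [([0.527, 0.209, 0.033], 0.75), ([0.561, -0.304, 0.028], 0.23)]
scene valve [([0.385, 0.056, 0.049], 0.88), ([0.366, 0.234, 0.041], 0.88), ([0.668, 0.329, 0.061], 0.67), ([0.575, 0.015, 0.038], 0.57)]
scene bore [([0.668, 0.332, 0.057], 0.9), ([0.525, 0.206, 0.034], 0.74), ([0.386, 0.056, 0.054], 0.65)]
scene stop [([0.5, -0.286, 0.025], 0.63)]
scene pad_face [([0.561, -0.304, 0.03], 0.9), ([0.672, 0.129, 0.016], 0.71), ([0.782, -0.026, 0.037], 0.44)]
scene wrench [([0.405, -0.08, 0.008], 0.53), ([0.56, -0.304, 0.028], 0.2)]
scene cap [([0.697, 0.051, 0.02], 0.62), ([0.78, -0.073, 0.035], 0.32)]
scene spring_a [([0.781, -0.072, 0.037], 0.62), ([0.78, -0.02, 0.039], 0.59), ([0.675, 0.134, 0.018], 0.48)]
top spindle []
top short_spindle [([0.53, 0.147, 0.042], 0.49)]
top rack [([0.514, 0.194, 0.039], 0.9)]
top valve [([0.562, -0.002, 0.044], 0.9), ([0.661, 0.315, 0.063], 0.75), ([0.364, 0.034, 0.062], 0.62)]
top bore [([0.366, 0.033, 0.064], 0.
[... 467 characters left out ...]
8)]
{'time': 1.1, 'qpos': array([-1.31702007e+00,  2.86296220e-01,  1.57668974e+00,  5.18481498e-06,
        1.27858973e+00, -1.49992956e-01]), 'dq': array([ 2.07302746e-04, -9.64662444e-04, -7.32847958e-05,  2.36974989e-04,
       -2.65505944e-03, -1.02662745e-03]), 'joint_efforts': array([-3.25939473e-04, -4.05976832e+01, -2.92942071e+01, -1.64143380e-04,
        6.20045066e-04,  2.88986456e-06]), 'eef_pos': array([ 0.26523011, -0.62070068,  0.20703295]), 'tcp_rot': array([ 0.38958493,  0.5900973 , -0.38959036,  0.59010856]), 'contact_force': array([-0.20765382,  0.34348962,  0.28079193]), 'wrist_torque': array([ 0.04046366, -0.03114261, -0.00439951]), 'opening': 1.0019426943945267}
0.0187
```

View pics/scene0.png

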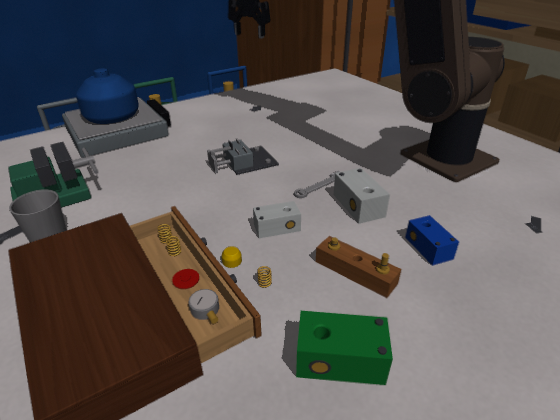

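View pics/top0.png

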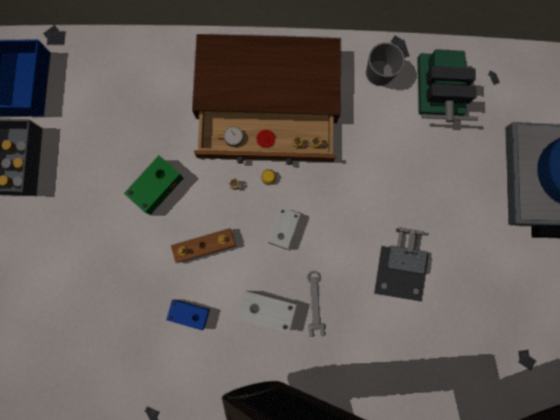

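The scene shows two aluminium blocks: a small one at about (277,219) and a larger look-alike at (360,195). The tall spindle is the one with a stem at (384,262) in the scene view. The stop is at (240,155), with its pad facing +x. I'll zoom in.

```bash
python3 - <<'E'
from h import *
a=cv2.imread("pics/top0.png");b=cv2.imread("pics/scene0.png")
z=lambda i,x,y,w,h,s:cv2.resize(i[y:y+h,x:x+w],None,fx=s,fy=s,interpolation=cv2.INTER_CUBIC)
A=z(a,160,195,160,75,5)
C=np.hstack([z(a,365,215,80,60,5),z(b,240,190,80,60,5)])
cv2.imwrite("pics/crop1.png",cv2.convertScaleAbs(np.vstack([A,C])[:600*2],alpha=1.5)[:, :])
for n in("scene","top"):
  c=calibration(n);print(n,np.round(-np.array(c["R"]).T@c["t"],3))
  print(np.round(ray(n,*((384,255) if n=="scene" else (183,250)),0.070),4))
E
```

```text
scene [0.926 0.569 0.524]
[0.5032 0.2375 0.07  ]
top [0.445 0.027 1.302]
[0.5034 0.2338 0.07  ]
```

View pics/crop1.png

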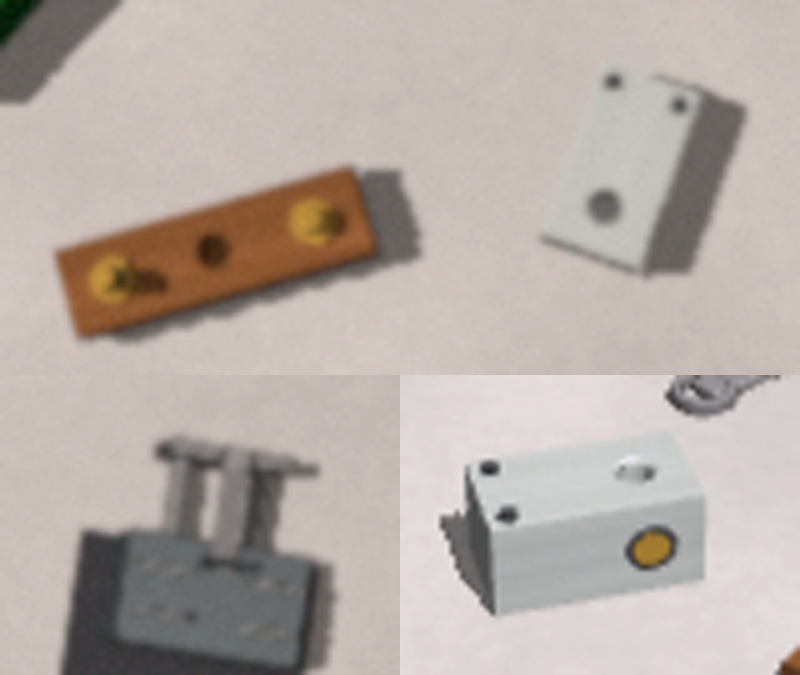

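```bash
python3 - <<'E'
from h import *
from scipy.spatial.transform import Rotation as Ro
def P(x,y,z,ox=160,oy=195): return ray("top",ox+(x+.5)/5-.5,oy+(y+.5)/5-.5,z)
pr=lambda n,p:print(n,np.round(p,4))
pr("collarL",P(110,280,.038));pr("hole",P(213,250,.036));pr("collarR",P(313,221,.038))
rc=[P(*q,.036) for q in[(57,250),(352,168),(378,252),(80,338)]]
pr("rack corners mean",np.mean(rc,0));print([np.linalg.norm(rc[i]-rc[i-1]).round(3) for i in range(4)])
vc=[P(*q,.044) for q in[(605,70),(703,92),(643,266),(543,236)]]
pr("valve",np.mean(vc,0));print([np.linalg.norm(vc[i]-vc[i-1]).round(3) for i in range(4)])
d=(vc[3]+vc[2]-vc[0]-vc[1]);ya=np.degrees(np.arctan2(d[1],d[0]));print("valve yaw",ya)
e=vc[1]-vc[0];print("yaw from end",np.degrees(np.arctan2(e[1],e[0]))-90)
b=P(604,206,.044);pr("bore",b)
# scene
S=lambda x,y,z:ray("scene",240+(x-400+.5)/5-.5,190+(y-375+.5)/5-.5,z)
pr("bore sc",S(636,470,.044));vs=[S(*q,.044) for q in[(467,467),(492,530),(706,496),(672,433)]]
pr("valve sc",np.mean(vs,0));d=vs[2]-vs[1];print(np.linalg.norm(d),np.degrees(np.arctan2(d[1],d[0])))
Q=lambda x,y,z:P(x,y-375,z,365,215)
f=[Q(160,443,.042),Q(317,468,.042)];pr("pad ends",f);d=f[1]-f[0];print(np.linalg.norm(d),np.degrees(np.arctan2(d[1],d[0]))-90)
h=[Q(*q,.046) for q in[(132,533),(315,560),(298,667),(118,640)]];pr("house",h)
for i,j in((0,1),(3,2),(0,3),(1,2)):
  d=h[j]-h[i];print(np.linalg.norm(d).round(4),np.degrees(np.arctan2(d[1],d[0])))
s=get_state();print(Ro.from_quat(s["tcp_rot"]).as_matrix().round(3))
E
```

```text
collarL [0.5034 0.2425 0.038 ]
hole [0.5194 0.1937 0.036 ]
collarR [0.5347 0.1459 0.038 ]
rack corners mean [0.5185 0.1919 0.036 ]
[np.float64(0.044), np.float64(0.148), np.float64(0.043), np.float64(0.149)]
valve [ 0.5652 -0.0024  0.044 ]
[np.float64(0.085), np.float64(0.048), np.float64(0.089), np.float64(0.05)]
valve yaw 161.84776218696297
yaw from end -191.0839448009555
bore [0.5456 0.0064 0.044 ]
bore sc [0.5419 0.0021 0.044 ]
valve sc [ 0.5636 -0.0033  0.044 ]
0.08911387312681994 161.1082305866418
pad ends [[ 0.572  -0.2739  0.042 ]
 [ 0.5619 -0.3512  0.042 ]]
0.0779131293697787 -187.40699910410882
house [[ 0.5278 -0.2595  0.046 ]
 [ 0.5171 -0.3489  0.046 ]
 [ 0.4656 -0.3405  0.046 ]
 [ 0.4765 -0.253   0.046 ]]
0.09 -96.85140581320826
0.0882 -97.09977225299677
0.0517 172.82950835683974
0.0522 170.8099351725032
[[ 0.     0.92   0.393]
 [-0.     0.393 -0.92 ]
 [-1.     0.     0.   ]]
```

Tall spindle at about (0.5035, 0.2415), bore at about (0.544, 0.005), valve yaw 161.5°, and stop yaw 173° with its face at about (0.569, -0.307). I'm moving to above the tall spindle.

{"api": "servo_tool", "payload": {
  "deltas": [
    [[0.12, 0.2, 0, 0], [0.24, 0.4, 0, 0], [0.36, 0.6, 0, 0], [0.48, 0.8, 0, 0], [0.6, 1.0, 0, 0]]
  ],
  "claw": 0,
  "force": 40
}}

```text
time: 1.6
eef_pos: [0.3258, -0.5196, 0.2071]
tcp_rot: [0.39, 0.59, -0.39, 0.59]
contact_force: [-0.2, 0.7, -0.4]
opening: 0.502
```

{"api": "servo_tool", "payload": {
  "deltas": [
    [[0.12, 0.2, 0, 0], [0.24, 0.4, 0, 0], [0.36, 0.6, 0, 0], [0.48, 0.8, 0, 0], [0.6, 1.0, 0, 0]]
  ]
}}

```text
time: 2.1
eef_pos: [0.3859, -0.4195, 0.2072]
tcp_rot: [0.39, 0.59, -0.39, 0.59]
contact_force: [0.3, 0.4, 1.0]
opening: 0.496
```

{"api": "servo_tool", "payload": {
  "deltas": [
    [[0.12, 0.2, 0, 0], [0.24, 0.4, 0, 0], [0.36, 0.6, 0, 0], [0.48, 0.8, 0, 0], [0.6, 1.0, 0, 0]]
  ]
}}

```text
time: 2.6
eef_pos: [0.4458, -0.3194, 0.2073]
tcp_rot: [0.39, 0.59, -0.39, 0.59]
contact_force: [-0.3, -0.1, 0.4]
opening: 0.499
```

{"api": "servo_tool", "payload": {
  "deltas": [
    [[0.12, 0.2, 0, 0], [0.24, 0.4, 0, 0], [0.36, 0.6, 0, 0], [0.48, 0.8, 0, 0], [0.6, 1.0, 0, 0]]
  ]
}}

```text
time: 3.1
eef_pos: [0.5057, -0.2194, 0.2072]
tcp_rot: [0.39, 0.59, -0.39, 0.59]
contact_force: [0.5, -0.2, 0.2]
opening: 0.499
```

{"api": "servo_tool", "payload": {
  "deltas": [
    [[0, 0.2, 0, 0.05], [0, 0.4, 0, 0.1], [0, 0.6, 0, 0.15], [0, 0.8, 0, 0.2], [0, 1.0, 0, 0.25]]
  ]
}}

```text
time: 3.6
eef_pos: [0.5051, -0.1195, 0.2072]
tcp_rot: [0.266, 0.655, -0.266, 0.655]
contact_force: [0.3, 1.3, -0.2]
opening: 0.499
```

{"api": "servo_tool", "payload": {
  "deltas": [
    [[0, 0.2, 0, 0.05], [0, 0.4, 0, 0.1], [0, 0.6, 0, 0.15], [0, 0.8, 0, 0.2], [0, 1.0, 0, 0.25]]
  ]
}}

```text
time: 4.1
eef_pos: [0.505, -0.0195, 0.2072]
tcp_rot: [0.133, 0.694, -0.133, 0.695]
contact_force: [-0.1, -0.3, -0.0]
opening: 0.505
```

{"api": "servo_tool", "payload": {
  "deltas": [
    [[0, 0.2, 0, 0.05], [0, 0.4, 0, 0.1], [0, 0.6, 0, 0.15], [0, 0.8, 0, 0.2], [0, 1.0, 0, 0.25]]
  ]
}}

```text
time: 4.6
eef_pos: [0.505, 0.0805, 0.2072]
tcp_rot: [-0.005, 0.707, 0.005, 0.707]
contact_force: [1.0, -0.4, -0.2]
opening: 0.496
```

{"api": "servo_tool", "payload": {
  "deltas": [
    [[0, 0.2, 0, 0.05], [0, 0.4, 0, 0.1], [0, 0.6, 0, 0.15], [0, 0.8, 0, 0.19], [0, 1.0, 0, 0.195]]
  ]
}}

```text
time: 5.1
eef_pos: [0.5049, 0.1805, 0.2072]
tcp_rot: [-0.112, 0.698, 0.112, 0.698]
contact_force: [0.9, -0.1, -0.6]
opening: 0.497
```

{"api": "servo_tool", "payload": {
  "deltas": [
    [[0, 0.2, -0.2, 0], [0, 0.4, -0.4, 0], [0, 0.6, -0.7, 0], [0, 0.625, -1, 0], [0, 0.625, -1, 0]]
  ]
}}

```text
time: 5.6
eef_pos: [0.5012, 0.2417, 0.1022]
tcp_rot: [-0.113, 0.702, 0.112, 0.695]
contact_force: [-1.4, -0.8, -1.2]
opening: 0.503
```

```bash
python3 - <<'E'
from h import *
b=read_camera("scene");s=get_state();print(s["eef_pos"],s["tcp_rot"])
cv2.imwrite("pics/s1.png",cv2.resize(b[190:310,300:440],None,fx=5,fy=5,interpolation=cv2.INTER_CUBIC))
e=s["eef_pos"]
print(proj("scene",[e,[.5035,.2415,.07],[.5035,.2415,.04],[.505,.2418,.04]]))
E
```

```text
[0.50313721 0.24174376 0.1049428 ] [-0.1122919   0.70003699  0.11180281  0.69630373]
[[388.93769095 240.3036874 ]
 [385.60062973 256.38644254]
 [383.09815305 269.43986968]
 [382.59746716 269.88036421]]
```

View pics/s1.png

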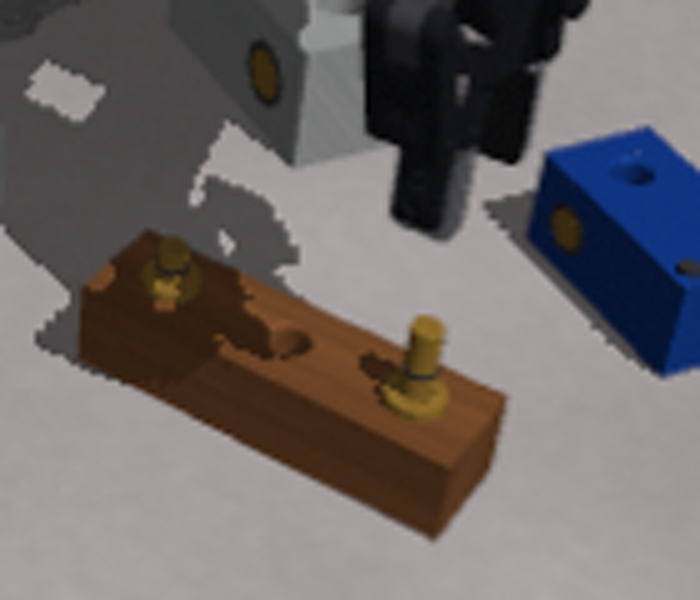

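The spindle sits where predicted: stem top at px (385.5,254.5), collar at (383,270). I'll descend and grip.

{"api": "servo_tool", "payload": {
  "deltas": [
    [[-0.015, 0, -0.13, 0], [-0.015, 0, -0.26, 0], [-0.015, 0, -0.4, 0], [-0.015, 0, -0.52, 0], [-0.015, 0, -0.63, 0]]
  ]
}}

```text
time: 6.15
eef_pos: [0.5035, 0.2415, 0.0428]
tcp_rot: [-0.112, 0.698, 0.112, 0.698]
contact_force: [0.2, 0.1, 0.9]
opening: 0.5
```

{"api": "servo_tool", "payload": {
  "deltas": [
    [[0, 0, 0, 0], [0, 0, 0, 0], [0, 0, 0, 0], [0, 0, 0, 0], [0, 0, 0, 0]]
  ],
  "claw": -1,
  "force": 40
}}

```text
time: 6.65
eef_pos: [0.5041, 0.2419, 0.0445]
tcp_rot: [-0.112, 0.698, 0.112, 0.699]
contact_force: [-0.4, -0.4, -0.1]
opening: 0.079
```

{"api": "servo_tool", "payload": {
  "deltas": [
    [[0, 0, 0, 0], [0, 0, 0, 0], [0, 0, 0, 0], [0, 0, 0, 0], [0, 0, 0, 0]]
  ]
}}

```text
time: 7.15
eef_pos: [0.5038, 0.2418, 0.0441]
tcp_rot: [-0.112, 0.698, 0.112, 0.698]
contact_force: [-0.7, -0.3, -1.4]
opening: 0.081
```

{"api": "servo_tool", "payload": {
  "deltas": [
    [[0, 0, 0.08, 0], [0, 0, 0.2, 0], [0, 0, 0.35, 0], [0, 0, 0.5, 0], [0, 0, 0.6, 0]]
  ]
}}

```text
time: 7.65
eef_pos: [0.5048, 0.2422, 0.1068]
tcp_rot: [-0.112, 0.697, 0.112, 0.699]
contact_force: [0.2, 0.3, -0.0]
opening: 0.082
```

{"api": "servo_tool", "payload": {
  "deltas": [
    [[0.05, -0.2, 0, 0], [0.09, -0.4, 0, 0], [0.13, -0.6, 0, 0], [0.17, -0.8, 0, 0], [0.2, -1.0, 0, 0]]
  ]
}}

```text
time: 8.15
eef_pos: [0.5241, 0.141, 0.105]
tcp_rot: [-0.112, 0.698, 0.112, 0.699]
contact_force: [-0.4, 0.2, -0.6]
opening: 0.081
```

{"api": "servo_tool", "payload": {
  "deltas": [
    [[0.05, -0.2, 0, 0], [0.09, -0.4, 0, 0], [0.13, -0.6, 0, 0], [0.17, -0.8, 0, 0], [0.2, -1.0, 0, 0]]
  ]
}}

```text
time: 8.65
eef_pos: [0.5441, 0.041, 0.105]
tcp_rot: [-0.112, 0.698, 0.112, 0.699]
contact_force: [-0.1, -0.1, -0.7]
opening: 0.085
```

{"api": "servo_tool", "payload": {
  "deltas": [
    [[0, -0.15, 0, 0], [0, -0.27, 0, 0], [0, -0.36, 0, 0], [0, -0.36, 0, 0], [0, -0.36, 0, 0]]
  ]
}}

```text
time: 9.15
eef_pos: [0.5436, 0.0061, 0.104]
tcp_rot: [-0.112, 0.698, 0.112, 0.698]
contact_force: [0.5, 0.6, -0.3]
opening: 0.082
```

```bash
python3 - <<'E'
from h import *
b=read_camera("scene");a=read_camera("top");s=get_state();e=s["eef_pos"];print(e,s["tcp_rot"],s["opening"])
z=lambda i,x,y,w,h,f:cv2.resize(i[y:y+h,x:x+w],None,fx=f,fy=f,interpolation=cv2.INTER_CUBIC)
B=z(b,235,170,80,75,7)
cv2.imwrite("pics/s2.png",cv2.convertScaleAbs(B,alpha=1.3))
cv2.imwrite("pics/a2full.png",a);cv2.imwrite("pics/b2full.png",b)
print(proj("scene",[e,e-[0,0,.038],e-[0,0,.008]]))
E
```

```text
[0.54360822 0.00639014 0.10397295] [-0.11186545  0.69824833  0.11207984  0.6981214 ] 0.08529887706192328
[[287.3311968  185.14606565]
 [287.2980885  201.04345492]
 [287.32414881 188.56415308]]
```

View pics/s2.png

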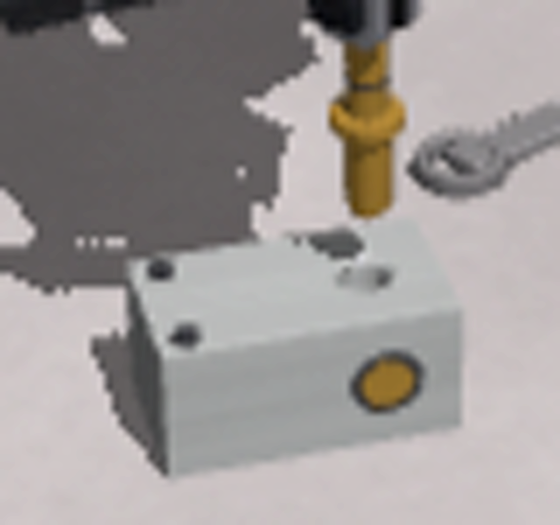

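The spindle hangs vertically in the grip: collar at (287.2,186), foot end at (287.3,199), bore at (286.9,209). I'll refine the valve pose with an edge fit.

```bash
cat >> h.py <<'E'
from scipy.optimize import minimize
from scipy.ndimage import map_coordinates
def pts(p,h=.044):
    x,y,a=p;c,s=np.cos(a),np.sin(a);t=np.linspace(-1,1,60);L=[]
    for e in(-1,1): L+=[np.c_[.045*t,.025*e+0*t],np.c_[.045*e+0*t,.025*t]]
    q=np.vstack(L);w=np.full(len(q),1.)
    return np.c_[x+c*q[:,0]-s*q[:,1],y+s*q[:,0]+c*q[:,1],np.full(len(q),h)]
def fitvalve(cam,img,p0):
    g=cv2.GaussianBlur(img,(0,0),.8).astype(float)
    m=sum(np.hypot(cv2.Sobel(g[...,k],cv2.CV_64F,1,0),cv2.Sobel(g[...,k],cv2.CV_64F,0,1)) for k in range(3))
    m=np.minimum(m,np.percentile(m,99))
    f=lambda p:-map_coordinates(m,proj(cam,pts(p))[:,::-1].T,order=1).mean()
    best=None
    for dx in(-.004,0,.004):
      for dy in(-.004,0,.004):
        r=minimize(f,np.array(p0)+[dx,dy,0],method="Nelder-Mead",options=dict(initial_simplex=np.array(p0)+[dx,dy,0]+np.array([[0,0,0],[.003,0,0],[0,.003,0],[0,0,.05]])))
        if best is None or r.fun<best.fun: best=r
    return best.x,best.fun
E
python3 - <<'E'
from h import *
for cam,f in(("top","top0"),("scene","scene0"),("scene","b2full")):
  p,v=fitvalve(cam,cv2.imread(f"pics/{f}.png"),[.565,-.002,np.radians(161.5)])
  print(f,np.round(p[:2],4),np.degrees(p[2]).round(2),round(v),"bore",np.round(p[:2]+.022*np.array([np.cos(p[2]),np.sin(p[2])]),4))
print(ray("scene",286.9,209.1,.044),ray("scene",287.3,199.3,.066))
e=np.array([.5436,.0064,.104])
for z in(.066,.07,.1): print(z,proj("scene",[e[0],e[1],z]))
E
```

```text
top0 [ 5.613e-01 -3.000e-04] 161.23 -215 bore [0.5405 0.0068]
scene0 [0.5698 0.0121] 156.55 -234 bore [0.5497 0.0208]Traceback (most recent call last):
  File "<stdin>", line 3, in <module>
  File "h.py", line 26, in fitvalve
    r=minimize(f,np.array(p0)+[dx,dy,0],method="Nelder-Mead",options=dict(initial_simplex=np.array(p0)+[dx,dy,0]+np.array([[0,0,0],[.003,0,0],[0,.003,0],[0,0,.05]])))
    res = _minimize_neldermead(fun, x0, args, callback, bounds=bounds,
                               **options)
    fxe = func(xe)
    fx = function(np.copy(x), *(wrapper_args + args))
  File "h.py", line 22, in <lambda>
    f=lambda p:-map_coordinates(m,proj(cam,pts(p))[:,::-1].T,order=1).mean()
                                  ~~~~^^^^^^^^^^^^
  File "h.py", line 9, in proj
    c=calibration(cam)
ValueError: time passes only in moves, steps and waits
```

```bash
sed -i '/^from scipy.optimize/,$d' h.py; python3 - <<'E'
from h import *
import h
C={n:calibration(n) for n in("scene","top")}
h.calibration=lambda n:C[n]
from scipy.optimize import least_squares
m=np.array([[-.045,-.025],[-.045,.025],[.045,.025],[.045,-.025],[.022,0]])
def W(p):
  c,s=np.cos(p[2]),np.sin(p[2]);q=m@np.array([[c,s],[-s,c]])+p[:2];return np.c_[q,np.full(5,.044)]
cv=lambda L,ox,oy,k:np.array([(ox+(x+.5)/k-.5,oy+(y+.5)/k-.5) for x,y in L])
# order by model: far end (-x): y- , y+ ; bore end: y+, y-
T=cv([(605,70),(703,92),(643,268),(543,236),(604,206)],160,195,5)
S=cv([(165,352),(128,262),(415,225),(462,310),(366,277)],235,170,7)
def fit(obs):
  r=least_squares(lambda p:np.concatenate([(proj(k,W(p))-o).ravel() for k,o in obs]),[.565,0,2.82],loss="soft_l1")
  p=r.x;print(np.round(p[:2],4),np.degrees(p[2]).round(1),"bore",W(p)[4].round(4));
  for k,o in obs: print(k,(proj(k,W(p))-o).round(1).tolist())
fit([("top",T)]);fit([("scene",S)]);fit([("top",T),("scene",S)])
print(ray("scene",*S[4],.044),ray("scene",287.3,199.3,.066))
for z in(.066,.07,.1): print(z,proj("scene",[.5436,.0064,z]))
E
```

```text
[ 0.5658 -0.002 ] 162.6 bore [0.5448 0.0045 0.044 ]
top [[-0.2, -2.1], [-0.2, 0.2], [-0.2, 0.4], [-0.0, -0.0], [0.8, 0.3]]
[ 0.5632 -0.0043] 160.8 bore [0.5424 0.0029 0.044 ]
scene [[-0.6, 0.9], [-0.1, -0.1], [0.4, -0.9], [0.3, 0.2], [-0.0, -0.3]]
[ 0.5647 -0.0025] 162.0 bore [0.5438 0.0043 0.044 ]
top [[0.2, -1.7], [0.2, 0.9], [-0.3, 0.9], [-0.0, 0.3], [0.9, 0.8]]
scene [[-0.4, 1.9], [-0.4, 0.9], [-0.1, -0.5], [0.4, 0.5], [-0.2, 0.3]]
[0.54289122 0.00377358 0.044     ] [0.54003528 0.0011302  0.066     ]
0.066 [[287.30416724 201.03341871]]
0.07 [[287.30762523 199.399659  ]]
0.1 [[287.33389415 186.84935807]]
```

{"api": "servo_tool", "payload": {
  "deltas": [
    [[0.007, -0.005, -0.06, 0], [0.007, -0.005, -0.12, 0], [0.007, -0.005, -0.17, 0], [0.007, -0.005, -0.19, 0], [0.007, -0.005, -0.2, 0]]
  ]
}}

```text
time: 9.75
eef_pos: [0.5441, 0.0054, 0.0834]
tcp_rot: [-0.112, 0.699, 0.112, 0.698]
contact_force: [-0.7, 0.5, -0.4]
opening: 0.082
```

{"api": "servo_tool", "payload": {
  "deltas": [
    [[0, 0, -0.02, 0], [0, 0, -0.04, 0], [0, 0, -0.06, 0], [0, 0, -0.06, 0], [0, 0, -0.06, 0]]
  ]
}}

```text
time: 10.25
eef_pos: [0.5447, 0.0053, 0.0781]
tcp_rot: [-0.112, 0.698, 0.112, 0.698]
contact_force: [0.2, -0.0, -2.2]
opening: 0.08
```

```bash
python3 - <<'E'
from h import *
b=read_camera("scene");s=get_state();print(s["eef_pos"],s["contact_force"],s["wrist_torque"])
cv2.imwrite("pics/s3.png",cv2.convertScaleAbs(cv2.resize(b[175:230,255:325],None,fx=8,fy=8,interpolation=cv2.INTER_CUBIC),alpha=1.3))
E
```

```text
[0.5446213  0.00534431 0.07809635] [ 0.80378558 -0.58838066 -1.66554769] [ 0.08505041 -0.17532837  0.00517911]
```

View pics/s3.png

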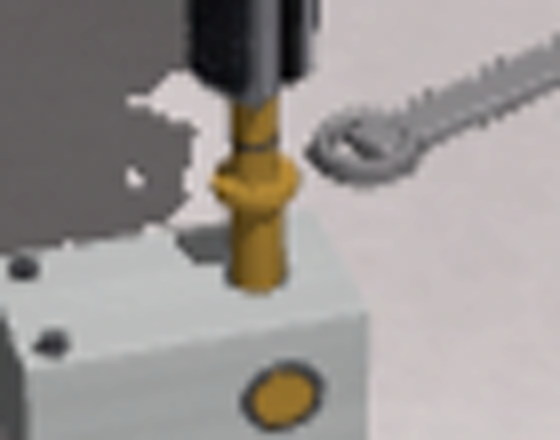

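The foot now covers the bore: its centre column is 286.7, the bore's 286.8. I'll go on down and watch the force.

{"api": "servo_tool", "payload": {
  "deltas": [
    [[0, 0, -0.02, 0], [0, 0, -0.03, 0], [0, 0, -0.04, 0], [0, 0, -0.04, 0], [0, 0, -0.04, 0]]
  ]
}}

```text
time: 10.8
eef_pos: [0.5445, 0.0053, 0.074]
tcp_rot: [-0.112, 0.698, 0.112, 0.698]
contact_force: [0.4, 0.5, -0.3]
opening: 0.083
```

{"api": "servo_tool", "payload": {
  "deltas": [
    [[0, 0, -0.02, 0], [0, 0, -0.04, 0], [0, 0, -0.06, 0], [0, 0, -0.08, 0], [0, 0, -0.08, 0]]
  ]
}}

```text
time: 11.3
eef_pos: [0.5442, 0.0054, 0.0656]
tcp_rot: [-0.112, 0.698, 0.112, 0.698]
contact_force: [1.5, 0.4, -1.3]
opening: 0.081
```

{"api": "servo_tool", "payload": {
  "deltas": [
    [[0, 0, -0.03, 0], [0, 0, -0.06, 0], [0, 0, -0.09, 0], [0, 0, -0.11, 0], [0, 0, -0.11, 0]]
  ]
}}

```text
time: 11.8
eef_pos: [0.5442, 0.0054, 0.0545]
tcp_rot: [-0.112, 0.698, 0.112, 0.698]
contact_force: [0.9, 0.9, -1.3]
opening: 0.083
```

{"api": "servo_tool", "payload": {
  "deltas": [
    [[0, 0, -0.01, 0], [0, 0, -0.02, 0], [0, 0, -0.03, 0], [0, 0, -0.03, 0], [0, 0, -0.03, 0]]
  ]
}}

```text
time: 12.3
eef_pos: [0.5443, 0.0053, 0.0519]
tcp_rot: [-0.112, 0.698, 0.112, 0.698]
contact_force: [0.8, 0.4, -0.6]
opening: 0.087
```

Release it here, so it drops the last few mm, then lift clear.

{"api": "servo_tool", "payload": {
  "deltas": [
    [[0, 0, -0.01, 0], [0, 0, -0.015, 0], [0, 0, -0.015, 0], [0, 0, -0.015, 0], [0, 0, -0.015, 0]]
  ]
}}

```text
time: 12.8
eef_pos: [0.5447, 0.0052, 0.0517]
tcp_rot: [-0.112, 0.698, 0.112, 0.698]
contact_force: [-2.1, 0.0, 5.5]
opening: 0.078
```

{"api": "servo_tool", "payload": {
  "deltas": [
    [[0, 0, 0, 0], [0, 0, 0, 0], [0, 0, 0, 0], [0, 0, 0, 0], [0, 0, 0, 0]]
  ],
  "claw": 0
}}

```text
time: 13.3
eef_pos: [0.5443, 0.0053, 0.0503]
tcp_rot: [-0.112, 0.698, 0.112, 0.698]
contact_force: [0.4, 0.4, -0.8]
opening: 0.496
```

{"api": "servo_tool", "payload": {
  "deltas": [
    [[0, 0, 0.1, 0], [0, 0, 0.2, 0], [0, 0, 0.4, 0], [0, 0, 0.6, 0], [0, 0, 0.8, 0]]
  ]
}}

```text
time: 13.8
eef_pos: [0.5448, 0.0053, 0.1325]
tcp_rot: [-0.112, 0.698, 0.112, 0.699]
contact_force: [-0.8, -0.0, -1.0]
opening: 0.502
```

```bash
python3 - <<'E'
from h import *
b=read_camera("scene");a=read_camera("top");s=get_state();print(s["eef_pos"],s["contact_force"],s["time"])
z=lambda i,x,y,w,h,f:cv2.resize(i[y:y+h,x:x+w],None,fx=f,fy=f,interpolation=cv2.INTER_CUBIC)
cv2.imwrite("pics/s4.png",cv2.convertScaleAbs(np.hstack([z(b,240,160,80,80,5),z(b,195,125,80,80,5)]),alpha=1.4))
E
```

```text
[0.54729151 0.00487905 0.13518131] [0.03544086 0.116034   0.99783826] 13.9
```

View pics/s4.png

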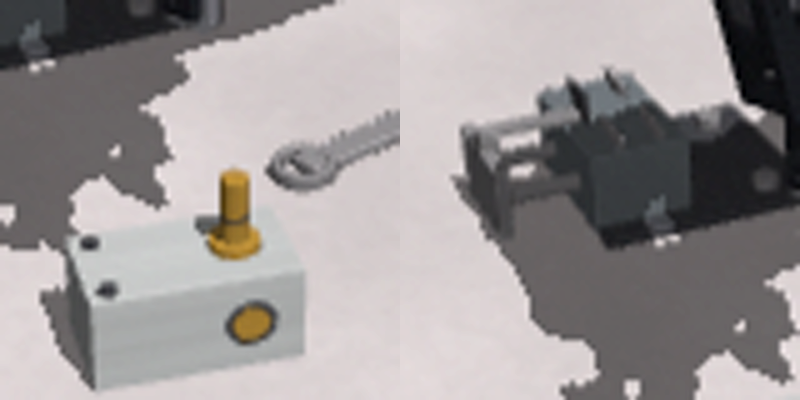

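Spindle is home: collar on the top, stem upright at crop (236,200). Contact was felt at TCP 0.0517, which puts the foot at 14 mm. Next I grip the valve across its sides, towards the rear.

{"api": "servo_tool", "payload": {
  "deltas": [
    [[0.06, -0.02, 0, 0.06], [0.12, -0.04, 0, 0.12], [0.18, -0.06, 0, 0.18], [0.25, -0.08, 0, 0.24], [0.32, -0.1, 0, 0.3]]
  ],
  "claw": 1
}}

```text
time: 14.4
eef_pos: [0.5763, -0.0047, 0.1298]
tcp_rot: [-0.273, 0.653, 0.273, 0.652]
contact_force: [-0.1, -0.0, 0.5]
opening: 0.999
```

{"api": "servo_tool", "payload": {
  "deltas": [
    [[0, 0, 0, 0.06], [0, 0, 0, 0.12], [0, 0, 0, 0.18], [0, 0, -0.1, 0.24], [0, 0, -0.2, 0.3]]
  ]
}}

```text
time: 14.9
eef_pos: [0.5764, -0.0047, 0.11]
tcp_rot: [-0.418, 0.571, 0.418, 0.571]
contact_force: [0.2, -0.9, -0.0]
opening: 0.999
```

{"api": "servo_tool", "payload": {
  "deltas": [
    [[0, 0, -0.1, 0], [0, 0, -0.2, 0], [0, 0, -0.3, 0], [0, 0, -0.4, 0], [0, 0, -0.4, 0]]
  ]
}}

```text
time: 15.4
eef_pos: [0.575, -0.0045, 0.0684]
tcp_rot: [-0.415, 0.572, 0.417, 0.571]
contact_force: [0.1, 0.0, -0.0]
opening: 0.999
```

```bash
python3 - <<'E'
from h import *
b=read_camera("scene");s=get_state();print(s["eef_pos"],s["contact_force"],s["time"],s["opening"])
z=lambda i,x,y,w,h,f:cv2.resize(i[y:y+h,x:x+w],None,fx=f,fy=f,interpolation=cv2.INTER_CUBIC)
cv2.imwrite("pics/s5.png",cv2.convertScaleAbs(z(b,220,130,120,110,5),alpha=1.5))
print(proj("scene",s["eef_pos"]))
E
```

```text
[ 0.57573585 -0.00457487  0.06941494] [-0.26079995  0.47950521 -0.45145379] 15.45 1.0019271906310265
[[271.05101185 202.0917036 ]]
```

View pics/s5.png

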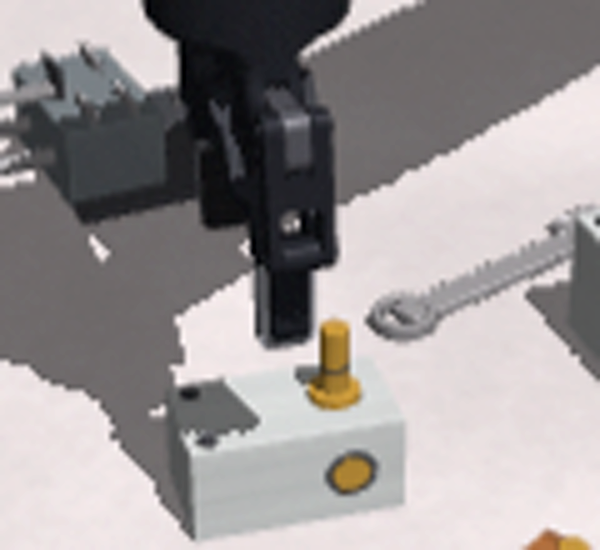

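The fingers straddle the valve, and the near fingertip at crop (285,345) is clear of the stem. I'll lower and grip.

{"api": "servo_tool", "payload": {
  "deltas": [
    [[0, 0, -0.12, 0], [0, 0, -0.24, 0], [0, 0, -0.36, 0], [0, 0, -0.48, 0], [0, 0, -0.57, 0]]
  ]
}}

```text
time: 15.95
eef_pos: [0.5756, -0.0046, 0.0118]
tcp_rot: [-0.416, 0.572, 0.417, 0.571]
contact_force: [0.1, 0.3, 0.5]
opening: 1.002
```

{"api": "servo_tool", "payload": {
  "deltas": [
    [[0, 0, 0, 0], [0, 0, 0, 0], [0, 0, 0, 0], [0, 0, 0, 0], [0, 0, 0, 0]]
  ],
  "claw": -1,
  "force": 70
}}

```text
time: 16.45
eef_pos: [0.577, -0.005, 0.0148]
tcp_rot: [-0.417, 0.571, 0.416, 0.571]
contact_force: [-3.1, -1.3, 4.6]
opening: 0.542
```

{"api": "servo_tool", "payload": {
  "deltas": [
    [[0, 0, 0, 0], [0, 0, 0, 0], [0, 0, 0, 0], [0, 0, 0, 0], [0, 0, 0, 0]]
  ]
}}

```text
time: 16.95
eef_pos: [0.577, -0.005, 0.0147]
tcp_rot: [-0.417, 0.571, 0.416, 0.571]
contact_force: [-2.5, -1.0, 5.5]
opening: 0.544
```

```bash
python3 - <<'E'
from h import *
import h
C={n:calibration(n) for n in("scene","top")};h.calibration=lambda n:C[n]
Q=lambda x,y,z:ray("top",365+(x+.5)/5-.5,215+(y-375+.5)/5-.5,z)
for q in[(238,455),(233,500),(228,555)]: print(Q(*q,.052).round(4))
print("pad L/R top", Q(160,445,.042).round(4),Q(317,468,.042).round(4),Q(300,465,.042).round(4))
S=lambda x,y,z:ray("scene",195+(x-400+.5)/5-.5,125+(y+.5)/5-.5,z)
print("house front-top corner near", S(598,155,.046).round(4), "near-back", S(690,135,.046).round(4),"far-front",S(540,95,.046).round(4))
print("pad top ends scene",S(462,130,.042).round(4),S(505,185,.042).round(4))
print(proj("scene",[[.569,-.305,.052],[.572,-.275,.042],[.565,-.335,.042]]))
E
```

```text
[ 0.5662 -0.3095  0.052 ]
[ 0.5445 -0.3071  0.052 ]
[ 0.5181 -0.3047  0.052 ]
pad L/R top [ 0.571  -0.2739  0.042 ] [ 0.5619 -0.3512  0.042 ] [ 0.5631 -0.3428  0.042 ]
house front-top corner near [ 0.5226 -0.2663  0.046 ] near-back [ 0.4724 -0.2591  0.046 ] far-front [ 0.5157 -0.346   0.046 ]
pad top ends scene [ 0.5653 -0.3393  0.042 ] [ 0.5732 -0.271   0.042 ]
[[210.91339267 152.47438262]
 [215.35251939 160.84047241]
 [207.80943317 151.17713062]]
```

Stop face centre is about (0.569, -0.3085), yaw about 173°. I'll lift the valve 4 mm, carry it in front of the pad and square it up.

{"api": "servo_tool", "payload": {
  "deltas": [
    [[0, 0, 0.02, 0], [0, 0, 0.04, 0], [0, -0.1, 0.05, 0], [0, -0.25, 0.05, 0], [0, -0.45, 0.05, 0]]
  ]
}}

```text
time: 17.45
eef_pos: [0.5755, -0.0503, 0.0175]
tcp_rot: [-0.416, 0.572, 0.417, 0.571]
contact_force: [1.5, -0.1, -7.1]
opening: 0.543
```

{"api": "servo_tool", "payload": {
  "deltas": [
    [[0, -0.2, 0, 0], [0, -0.4, 0, 0], [0, -0.6, 0, 0], [0.05, -0.8, 0, 0], [0.1, -1.0, 0, 0]]
  ]
}}

```text
time: 17.95
eef_pos: [0.5863, -0.1516, 0.018]
tcp_rot: [-0.416, 0.572, 0.416, 0.571]
contact_force: [1.0, -0.1, -6.3]
opening: 0.543
```

{"api": "servo_tool", "payload": {
  "deltas": [
    [[0.12, -0.2, 0, 0.03], [0.24, -0.4, 0, 0.06], [0.36, -0.6, 0, 0.09], [0.48, -0.8, 0, 0.12], [0.54, -0.95, 0, 0.12]]
  ]
}}

```text
time: 18.45
eef_pos: [0.6415, -0.2472, 0.0183]
tcp_rot: [-0.469, 0.53, 0.468, 0.53]
contact_force: [-0.4, 0.4, -5.8]
opening: 0.538
```

{"api": "servo_tool", "payload": {
  "deltas": [
    [[0.03, -0.2, 0, 0], [0.06, -0.4, 0, 0], [0.08, -0.6, 0, 0], [0.1, -0.73, 0, 0], [0.1, -0.73, 0, 0]]
  ]
}}

```text
time: 18.95
eef_pos: [0.6505, -0.3204, 0.0188]
tcp_rot: [-0.468, 0.53, 0.467, 0.53]
contact_force: [0.6, 0.5, -5.8]
opening: 0.541
```

{"api": "servo_tool", "payload": {
  "deltas": [
    [[0, 0, -0.02, 0], [0, 0, -0.035, 0], [0, 0, -0.05, 0], [0, 0, -0.05, 0], [0, 0, -0.05, 0]]
  ]
}}

```text
time: 19.45
eef_pos: [0.6509, -0.3171, 0.0149]
tcp_rot: [-0.469, 0.529, 0.469, 0.53]
contact_force: [-2.2, 2.7, 1.7]
opening: 0.541
```

```bash
python3 - <<'E'
from h import *
b=read_camera("scene");a=read_camera("top");s=get_state();print(s["eef_pos"],s["tcp_rot"],s["contact_force"],s["time"],s["opening"])
z=lambda i,x,y,w,h,f:cv2.resize(i[y:y+h,x:x+w],None,fx=f,fy=f,interpolation=cv2.INTER_CUBIC)
cv2.imwrite("pics/s6.png",cv2.convertScaleAbs(np.hstack([z(b,180,100,80,110,5),z(a,370,180,80,110,5)]),alpha=1.5))
E
```

```text
[ 0.65087827 -0.31707012  0.01489976] [-0.46855928  0.52932289  0.46863411  0.52976556] [-1.80793155  3.02420778  4.7767177 ] 19.55 0.5365981422740497
```

View pics/s6.png

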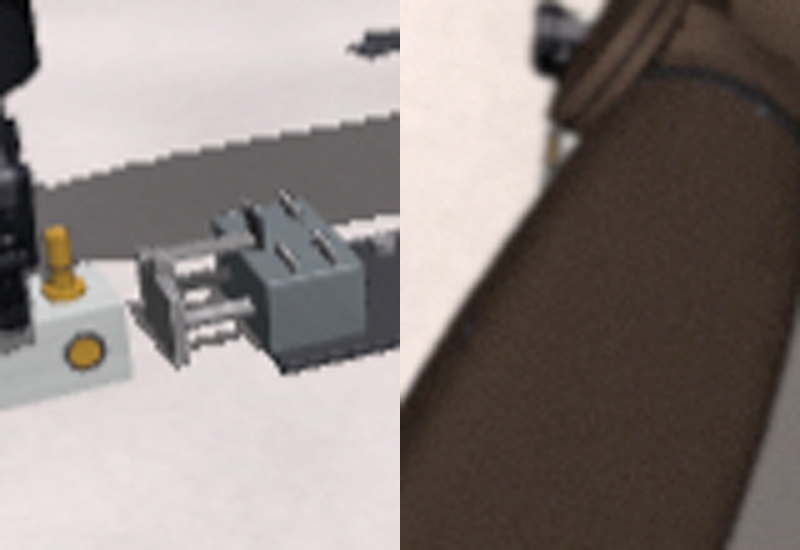

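The valve sits about 25 mm in front of the pad, nicely in line: valve edge at (132,377), pad corner at (182,367). I'll advance slowly.

{"api": "servo_tool", "payload": {
  "deltas": [
    [[-0.036, 0.004, 0, 0], [-0.072, 0.008, 0, 0], [-0.108, 0.013, 0, 0], [-0.144, 0.017, 0, 0], [-0.179, 0.021, 0, 0]]
  ]
}}

```text
time: 20.05
eef_pos: [0.6337, -0.3167, 0.0149]
tcp_rot: [-0.47, 0.529, 0.467, 0.53]
contact_force: [5.3, -0.2, 2.6]
opening: 0.541
```

{"api": "servo_tool", "payload": {
  "deltas": [
    [[-0.01, 0.001, 0, 0], [-0.02, 0.002, 0, 0], [-0.03, 0.004, 0, 0], [-0.04, 0.005, 0, 0], [-0.04, 0.005, 0, 0]]
  ]
}}

```text
time: 20.55
eef_pos: [0.6297, -0.3161, 0.0149]
tcp_rot: [-0.47, 0.529, 0.467, 0.53]
contact_force: [5.5, -0.9, 3.5]
opening: 0.539
```

{"api": "servo_tool", "payload": {
  "deltas": [
    [[-0.01, 0.001, 0, 0], [-0.02, 0.002, 0, 0], [-0.03, 0.004, 0, 0], [-0.04, 0.005, 0, 0], [-0.04, 0.005, 0, 0]]
  ]
}}

```text
time: 21.05
eef_pos: [0.626, -0.3157, 0.0149]
tcp_rot: [-0.47, 0.529, 0.467, 0.53]
contact_force: [5.9, -1.1, 2.0]
opening: 0.538
```

{"api": "servo_tool", "payload": {
  "deltas": [
    [[-0.01, 0.001, 0, 0], [-0.02, 0.002, 0, 0], [-0.03, 0.004, 0, 0], [-0.04, 0.005, 0, 0], [-0.04, 0.005, 0, 0]]
  ]
}}

```text
time: 21.55
eef_pos: [0.6224, -0.3153, 0.0149]
tcp_rot: [-0.47, 0.529, 0.466, 0.531]
contact_force: [6.4, -1.1, 2.8]
opening: 0.537
```

{"api": "servo_tool", "payload": {
  "deltas": [
    [[-0.01, 0.001, 0, 0], [-0.02, 0.002, 0, 0], [-0.03, 0.004, 0, 0], [-0.04, 0.005, 0, 0], [-0.04, 0.005, 0, 0]]
  ]
}}

```text
time: 22.05
eef_pos: [0.6189, -0.3148, 0.0149]
tcp_rot: [-0.47, 0.529, 0.466, 0.531]
contact_force: [8.5, -0.7, 1.1]
opening: 0.538
```

{"api": "servo_tool", "payload": {
  "deltas": [
    [[-0.01, 0.001, 0, 0], [-0.02, 0.002, 0, 0], [-0.03, 0.004, 0, 0], [-0.04, 0.005, 0, 0], [-0.04, 0.005, 0, 0]]
  ]
}}

```text
time: 22.55
eef_pos: [0.6154, -0.3144, 0.015]
tcp_rot: [-0.471, 0.529, 0.465, 0.531]
contact_force: [9.5, -0.2, 1.1]
opening: 0.539
```

{"api": "servo_tool", "payload": {
  "deltas": [
    [[-0.01, 0.001, 0, 0], [-0.02, 0.002, 0, 0], [-0.03, 0.004, 0, 0], [-0.04, 0.005, 0, 0], [-0.04, 0.005, 0, 0]]
  ]
}}

```text
time: 23.05
eef_pos: [0.6118, -0.3139, 0.015]
tcp_rot: [-0.471, 0.529, 0.465, 0.532]
contact_force: [10.6, -1.3, 0.4]
opening: 0.537
```

```bash
python3 - <<'E'
from h import *
b=read_camera("scene");s=get_state();print(s["eef_pos"],s["contact_force"],s["time"])
cv2.imwrite("pics/s7full.png",b)
cv2.imwrite("pics/s7.png",cv2.convertScaleAbs(cv2.resize(b[125:190,180:270],None,fx=8,fy=8,interpolation=cv2.INTER_CUBIC),alpha=1.5))
E
```

```text
[ 0.61185582 -0.31392082  0.01503257] [10.55321821 -0.72871596  0.35317728] 23.1
```

View pics/s7.png

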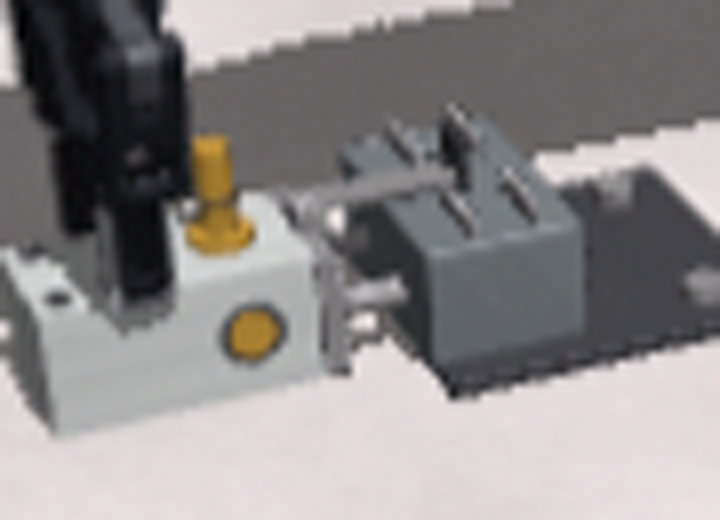

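The pointer at (459,155) stands between the rib pairs (midline x of about 430 and 490), so the pad is about 15–18 mm in. One small nudge, settle, and a check.

{"api": "servo_tool", "payload": {
  "deltas": [
    [[-0.005, 0.001, 0, 0], [-0.01, 0.001, 0, 0], [-0.015, 0.002, 0, 0], [-0.018, 0.002, 0, 0], [-0.018, 0.002, 0, 0]]
  ]
}}

```text
time: 23.6
eef_pos: [0.6104, -0.3138, 0.0151]
tcp_rot: [-0.471, 0.528, 0.465, 0.532]
contact_force: [11.1, -2.0, -0.7]
opening: 0.543
```

{"api": "servo_tool", "payload": {
  "deltas": [
    [[0, 0, 0, 0], [0, 0, 0, 0], [0, 0, 0, 0], [0, 0, 0, 0], [0, 0, 0, 0]]
  ]
}}

```text
time: 24.1
eef_pos: [0.6104, -0.3138, 0.0151]
tcp_rot: [-0.471, 0.528, 0.465, 0.532]
contact_force: [10.8, -0.6, -0.8]
opening: 0.542
```

```bash
python3 - <<'E'
from h import *
b=read_camera("scene");s=get_state();print(s["eef_pos"],s["contact_force"],s["time"])
cv2.imwrite("pics/s8.png",cv2.convertScaleAbs(cv2.resize(b[130:175,210:260],None,fx=12,fy=12,interpolation=cv2.INTER_CUBIC),alpha=1.5))
# predicted pixels in the crop of pointer foot/top for pad displacements, and of ribs on centre line
import h;C=calibration("scene");h.calibration=lambda n:C
u=np.array([np.cos(np.radians(173.2)),np.sin(np.radians(173.2))]);o=np.array([.569,-.3085])
f=lambda x,z:((proj("scene",[*(o+u*x),z])[0]-[210,130]+.5)*12-.5).round(0).tolist()
for n,x in(("rib1",.065),("rib2",.087),("mid",.076)): print(n,f(x,.05))
E
```

```text
[ 0.61042564 -0.31378225  0.0151078 ] [11.39192132 -1.48781398 -0.62707316] 24.15
rib1 [294.0, 214.0]
rib2 [387.0, 193.0]
mid [341.0, 204.0]
```

View pics/s8.png

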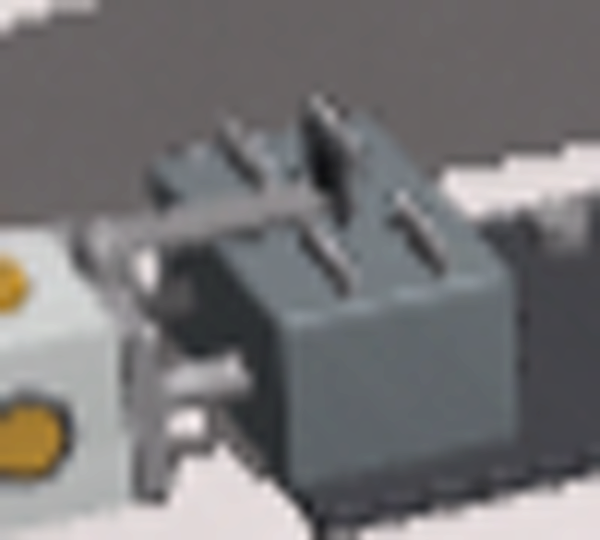

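The pointer, at x of about 332, is midway between the rib midlines at 287 and 376. That puts the pad about 18 mm in, with force and pose steady, so I'm handing in.

```bash
python3 -c "
from plant import *
print(sign_off());s=get_state();print(s['time'],s['eef_pos'],s['contact_force'])"
```

```text
the job is handed in; nothing more can be done
None
the job is handed in; nothing more can be done
```

The job is handed in, at about 24 s of the 64 s allowed. The tall spindle stands in the valve bore, and the arm is holding the valve body against the sprung stop, still pressing.

**Spindle:** It went in without resistance and landed on its collar with the tool 51.7 mm above the counter, which puts the foot about 14 mm up as required. I let go of it before moving the valve, and later pictures still show it upright.

**Valve body:** I gripped it across its sides, lifted it about 4 mm, carried it to the stop, turned it square and pressed its bore end in. It looked flat and in line with the pad. Centring and squareness come from the pictures, good to a few millimetres and a couple of degrees.

**Pad travel:** In the last picture the pointer is midway between the ribs, about 18 mm in, so about 9 N by the spring rate. The arm and valve were steady.

**Checks that disagreed:**
- Counting from where I expected contact, the tool had moved only about 15.5 mm, which would be nearly 8 N. That is still inside the allowed range.
- The wrist read about 11 N. It already read about 5 N sliding just before contact, so it includes friction with the counter and cannot confirm the spring force.
- An automatic edge fit of the valve pose failed, so I used corners picked from the pictures instead.

I saw nothing else disturbed, though I took no final measurement of the other objects.

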